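# Set up a syringe pump: clamp, stop collar, pusher

### The arm

A 6-joint arm with a two-finger parallel gripper is mounted at the origin on a cart in front of the work surface, level with it; the furniture and walls round the work are solid. World frame = base frame: x ahead of the robot, y to its left, z up, the work surface at z = 0. Lengths are in mm, angles in degrees, forces in N, time in s.
With the tool pointing down it reaches from about 350 to 850 mm from the base axis. Payload 8.1 kg.
Tool frame: the origin (TCP) lies midway between the tips of the shut fingers; the grasp point (between the pads) lies 19 mm behind it; z points along the fingers, y is the direction in which the jaws open and shut (so a half turn about z gives the same grasp; the last joint's range is limited). The gripper opens to 85 mm and grips with 20 to 120 N. Pads are 22 mm wide; open, the fingers measure 114 mm over their backs; the gripper's body (76 mm by 85 mm) begins 54 mm behind the grasp point. The pads swing forward as they close: fully open they stand 13 mm farther back than shut.
Start: joints at [-68.721, 7.471, 85.268, -0, 87.261, -4.893], TCP at [264.667, -538.476, 231.292] pointing down, gripper open.
Joint ranges: [-169.43, 169.43], [-51.17, 129.36], [1.28, 143.12], [-76.62, 256.62], [0, 156.53], [-152.29, 152.29]. Speed limits (degrees/s): [136.94, 136.94, 159.86, 180, 180, 180].

### API

Orientations are given as [roll, pitch, yaw] about the fixed x, y, z axes, in that order (R = Rz(yaw) Ry(pitch) Rx(roll)).
In Python, from bench import telemetry, snapshot, camera_params, job gives the robot as it stands. The module is installed in compiled form; this text tells all that it offers.
- The arm moves only by the shell command python3 -m jog 'ROWS' [FORCE]. ROWS is JSON, a list that holds one entry, the list of rows, each a list of 7 numbers: the shift along the tool's x, y, z in units of 50 mm (1.0 is 50 mm), then the turn, a rotation vector about the tool's x, y, z in units of 2 pi rad (1.0 is 2 pi rad), then the opening, from 0 (shut) to 1 (fully open). In form: [[[dx, dy, dz, rx, ry, rz, claw], ...]]. A call has 1 to 12 rows; each row shifts and turns the commanded pose from where the row before left it, along the tool's axes as they then stand; what a row does not reach is not made up. A row lasts 1/8 s, in which the tool goes at most 62.5 mm and 10.7 degrees, less where a joint would pass 70% of its speed; a pose out of reach is approached as far as the arm can. A call with a number of a shift or a turn outside -1 to 1 is refused whole. A call with a gripper value outside its range is refused whole. The fingers move at their own pace and stop on an object; FORCE is the grip in N (left out, the last holds). Time passes only in rows, so rows that do not move let the fingers close. It gives the time, the measured TCP pose, the force and the opening at its end, in the units of the state.
- telemetry.sense(): the state, without advancing time (a new reading comes with each control period).
- snapshot(name): name is "scene" or "top" or "wrist"; returns (picture, depth): 400x640x3 uint8, red, green, blue; 400x640 float32, mm along the optical axis (not along the pixel's ray), 0 where there is no reading.
- camera_params(name): a dict with "K" (3x3 intrinsics, pixels), "D" ([k1, k2, p1, p2, k3] as OpenCV has them; the pictures are not rectified), "extrinsics" (4x4, takes a point from camera to world coordinates). Camera axes: x right, y down, z forward; pixel columns grow to the right and rows downward; lengths in mm; the calibration is good to about 2 mm. A picture is of the moment at which its call begins: read the wrist's pose just before it. camera_params takes no time and is no camera call; for the wrist camera it gives the pose at the moment of the call.
- job.hand_in(): hands the job in, once; it reports no verdict.
The state is a dict: "time": time; "joint_pos": joint angles; "qd": joint speeds; "joint_efforts": joint torques, N m; "tool_pos": TCP position; "tcp_rot": TCP orientation; "ft_force": force on the tool from outside, world axes, zero at the start; "wrist_torque": the same for the moment, N m; "finger_gap": finger opening in mm.
Only numpy, scipy, OpenCV 4.12 (cv2) and the standard library are available. Lean on these libraries where they do the work, as an engineer would, in place of code of your own. Each camera call takes 0.05 s, during which the arm holds its last target. There are 200 camera calls.

### The job

Get the syringe pump ready for its run: fold the clamp down onto the syringe barrel, slide the stop collar along its rod until its pointer is on the red tape mark on the scale, and bring the pusher block up until its pad just touches the end of the syringe's plunger, without pushing the plunger in. The collar and the block are each held by a spring brake that lets go only while their blue button is squeezed in. Leave the other things on the bench where they are.

Things in the scene. Friction and masses are not known exactly. Their poses are not given: they have to be found in the camera images.
- pump: bench syringe pump, white chassis 190 x 360 mm, deck 60 mm high, fixed. Origin: centre of its underside; x to its back, y along its rods to the left (the way the pusher drives the plunger), z up. Along y run the front guide rod (12 mm steel, x -65, z 95 mm), a brass lead screw (x -30, z 74) and a rear rod (x 75, z 95). At the right end (y -178 to -154) a drive cover rises to z 125 mm
- stop_mark: red tape mark stuck across the white ticked scale on the front edge of the pump's deck and folded down over the edge, 6 mm wide along the pump's y, 19 mm across; origin at its middle on top of the scale, axes as the pump's. It is to the left (+y) of where the collar starts
- stop_collar: stop collar: dark block on the pump's front rod, 20 mm along the rod, top at z 131 mm, blue button (15 mm wide, 19 high) on its front. Origin on the rod's axis, mid-collar; axes as the pump's. Squeezing the button in (5 mm, 6 to 10 N) against the plain back face frees it to slide at 1 N; let go, a brake holds it (15 N to drag). At the start it stands in the pusher's way
- collar_grip (a point): where to squeeze the stop collar, along the pump's x: 22 mm above the rod's axis, mid-collar, 14 mm below its top; the button's face is 22 mm in front of it (-x), the plain back face 17 mm behind it, so it is the middle once the button is in
- collar_pointer (a point): tip of the thin black pointer under the stop collar, just above the scale (pump x -86, z 66 mm), in line with the collar's middle; moves with the collar
- pusher: pusher block: aluminium beam across both rods, 176 mm (x) by 30 mm (y), top at z 124 mm, with a dark upright grip on it (26 mm along y, up to z 170 mm, blue button 19 x 21 mm on its front). Origin in the pump's mid-plane at bench height, mid-block; axes as the pump's. Squeezing the button (5 mm, 7 to 10 N) frees it to slide at 1 N; let go, it is held again (20 N to drag)
- pusher_grip (a point): where to squeeze the pusher's grip, along the pump's x: mid-grip, z 152 mm, 18 mm below its top, 28 mm above the beam; the button's face is 22 mm in front of it (-x), the plain back face 16 mm behind it, so it is the middle once the button is in
- pusher_face (a point): centre of the left (+y) face of the round steel pad (28 mm) on the pusher block, in line with the plunger; moves with the block, 18 mm to the left of pusher_grip along y
- plunger_end (a point): centre of the outer (right, -y) face of the thumb disc (white, 24 mm across) of the syringe's plunger; y axis along the plunger, inwards. The plunger stays put until pushed with more than 7 N, then slides in
- syringe: clear 20 ml syringe lying loose in the pump's cradle along y, capped outlet to the left; barrel 22 mm across, 90 mm long, axis at pump x 20, z 105 mm, its 39 mm flange held in a slot. Origin on the axis at the flange; axes as the pump's
- clamp_tab (a point): top of the blue finger tab (14 x 26 mm) at the free end of the grey syringe clamp, an arm 16 mm wide, 6 mm thick. Its hinge, 59 mm away, is behind the barrel at pump x 50, y 110, z 119 mm, axis along y; open, the arm stands up at an angle; shut, it lies level across the barrel with the tab top at pump x -9, z 123 mm
- clamp (a joint): angle of the syringe clamp: 0 when it lies on the barrel, up to 1.3 rad open; at the start 0.3 to 0.6. A stiff hinge that stays where it is left; 2 N down on the tab closes it. As it comes down the tab swings a little towards the pump's front
- kit_box: small white and teal carton, 66 x 90 x 45 mm, bystander; origin at the centre of its underside
- bench_timer: white bench timer lying flat, 66 x 66 x 19 mm, bystander; origin at the centre of its underside
- marker: black and white marker pen lying flat, 132 mm long, bystander; origin at the centre of its underside
- tape_roll: roll of cream tape lying flat, 74 mm across, 18 mm high, bystander; origin at the centre of its underside
- amber_bottle: brown bottle with a black cap, 48 mm across, 96 mm high, bystander; origin at the centre of its underside
- falcon_rack: white rack with four capped tubes, 65 x 120 x 122 mm, bystander; origin at the centre of its underside
Mind the look-alikes: they are no part of the job. There is more than one size of the syringe; the job needs the larger.

How it is judged:
By the outcome, as a careful person would: the job done as asked, in the order asked, and still so for the second after the job is handed in, with the robot touching nothing.
It also fails if it takes over 51 s, if anything falls off the work surface, if the arm or the gripper's body presses on something with over 40 N, if the wrist force passes 120 N, or if a joint passes its speed limit or range.

## Working session

There is one attempt and no reset: what is moved stays moved. The work goes in short steps, Python scripts to look and compute and a shell command to move; the robot and the scene stay as the last step left them, time stands still between calls to the robot, and variables do not carry over. Pictures are saved under pics/ and viewed, about 8 in all and at most 12, crops included, and the job is handed in when it is done.

```bash
mkdir -p pics; cat > h.py <<'E'
import numpy as np, cv2
from bench import telemetry, snapshot, camera_params
def cam(n):
    p=camera_params(n); return np.array(p["K"],float),np.array(p["D"],float),np.array(p["extrinsics"],float)
def shot(n,save=None):
    c=cam(n); im,d=snapshot(n)
    np.savez('%s.npz'%n,im=im,d=d,K=c[0],D=c[1],T=c[2])
    if save: cv2.imwrite('pics/'+save,im[:,:,::-1])
    return im,d,c
def load(n):
    z=np.load('%s.npz'%n); return z['im'],z['d'],(z['K'],z['D'],z['T'])
def rays(px,c):
    u=cv2.undistortPoints(np.array(px,float).reshape(-1,1,2),c[0],c[1]).reshape(-1,2)
    return np.c_[u,np.ones(len(u))]
def onplane(px,c,z):
    r=rays(px,c)@c[2][:3,:3].T; o=c[2][:3,3]
    return o+r*((z-o[2])/r[:,2])[:,None]
def bydepth(px,d,c):
    px=np.array(px,float).reshape(-1,2); dd=np.array([d[int(round(v)),int(round(u))] for u,v in px])
    return (rays(px,c)*dd[:,None])@c[2][:3,:3].T+c[2][:3,3]
def proj(P,c):
    Ti=np.linalg.inv(c[2]); return cv2.projectPoints(np.array(P,float).reshape(-1,3),cv2.Rodrigues(Ti[:3,:3])[0],Ti[:3,3],c[0],c[1])[0].reshape(-1,2)
E
python3 - <<'E'
from h import *
a=shot('scene','s0.png')[0];b=shot('top','t0.png')[0]
for n in('scene','top'):
    print(n,cam(n)[2].round(2).tolist(),cam(n)[0].round(0).tolist())
print(telemetry.sense())
E
```

```text
scene [[-0.53, -0.47, 0.71, -263.58], [-0.85, 0.28, -0.45, 559.11], [0.02, -0.84, -0.55, 755.88], [0.0, 0.0, 0.0, 1.0]] [[365.0, 0.0, 316.0], [0.0, 365.0, 202.0], [0.0, 0.0, 1.0]]
top [[-0.02, -1.0, 0.04, 513.84], [-1.0, 0.02, 0.02, 27.91], [-0.03, -0.04, -1.0, 1311.78], [0.0, 0.0, 0.0, 1.0]] [[403.0, 0.0, 319.0], [0.0, 403.0, 192.0], [0.0, 0.0, 1.0]]
{'time': 0.1, 'joint_pos': array([-6.87222155e+01,  7.50962135e+00,  8.53249518e+01,  4.54440610e-04,
        8.72605213e+01, -4.89476204e+00]), 'qd': array([-0.03155185, -0.14952044, -0.15678583,  0.08787375, -0.07299448,
       -0.04198333]), 'joint_efforts': array([ 8.39446566e-04, -5.70953500e+01, -5.01941049e+01, -1.08840902e-04,
        8.11701408e-03, -1.77151435e-05]), 'tool_pos': array([ 264.4702316 , -538.01140755,  230.34308566]), 'tcp_rot': array([-1.79905291e+02, -8.56623393e-03,  2.61725173e+01]), 'ft_force': array([-0.30243385, -0.08240284, -0.42806924]), 'wrist_torque': array([ 0.02872318, -0.01666572, -0.02297162]), 'finger_gap': 85.42506314417832}
```

View pics/s0.png

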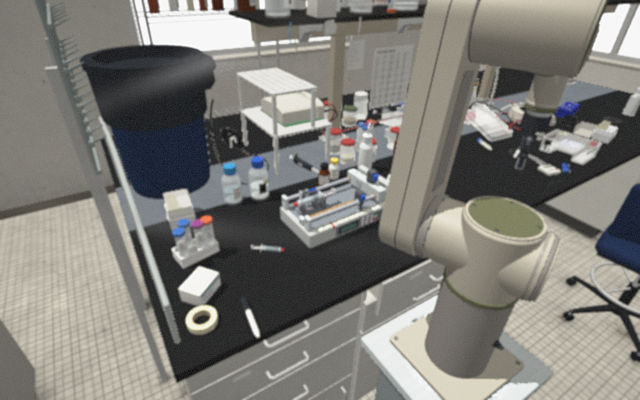

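View pics/t0.png

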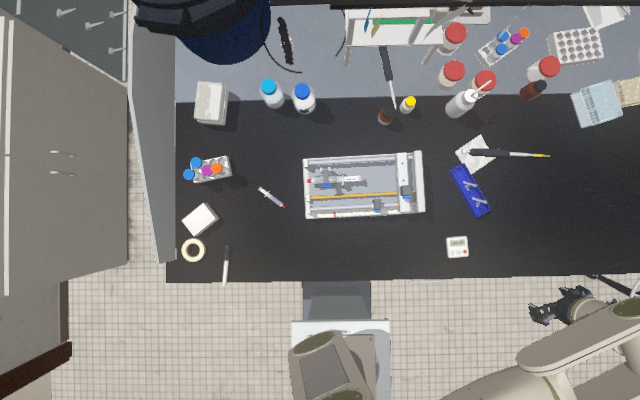

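The top view shows the pump at about (303–425, 150–220). There are two syringes: a small one loose on the bench at (272,197) and one in the pump cradle at (340,181). The cradle one is the larger and fits the description. I'll confirm that in an enlarged crop.

```bash
python3 - <<'E'
from h import *
a=load('top')[0][140:230,250:440]; b=load('scene')[0][160:250,270:400]
A=cv2.resize(a,None,fx=4,fy=4,interpolation=cv2.INTER_CUBIC)
cv2.imwrite('pics/c0.png',A[:,:,::-1])
E
```

```text
(no output)
```

View pics/c0.png

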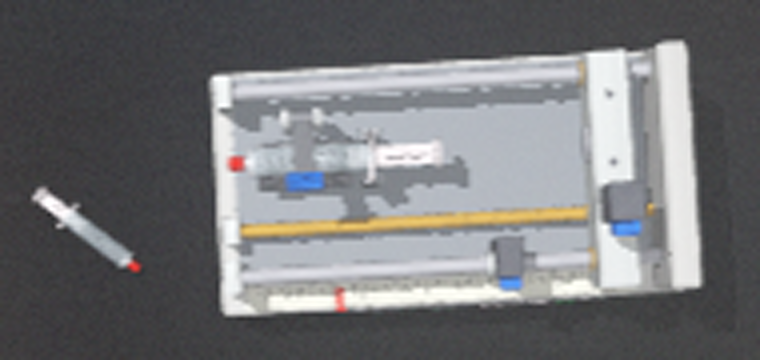

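The crop confirms it: the large syringe with the red cap is in the cradle at crop (330,158), and the small one lies on the bench at (85,230). It also shows the clamp tab at crop (304,181), the collar button at (510,283), the pusher button at (627,228) and the red mark at (340,299). Now I'll measure the pump frame.

```bash
python3 - <<'E'
from h import *
im,d,c=load('top'); hsv=cv2.cvtColor(im,cv2.COLOR_RGB2HSV)
def blobs(m,mina=4):
    M=np.zeros_like(m);M[145:225,298:430]=1
    n,l,s,ce=cv2.connectedComponentsWithStats((m&M).astype(np.uint8))
    return [(s[i,4],ce[i]) for i in range(1,n) if s[i,4]>=mina],l
blue=((hsv[...,0]>100)&(hsv[...,0]<125)&(hsv[...,1]>150)).astype(np.uint8)
red=(((hsv[...,0]<8)|(hsv[...,0]>172))&(hsv[...,1]>130)).astype(np.uint8)
gold=((hsv[...,0]>12)&(hsv[...,0]<25)&(hsv[...,1]>120)).astype(np.uint8)
for n,m in(('blue',blue),('red',red)):
    for a,ce in blobs(m)[0]: print(n,a,ce.round(1),d[int(round(ce[1])),int(round(ce[0]))],bydepth(ce,d,c).round(1),onplane(ce,c,62).round(1))
M=np.zeros_like(gold);M[185:210,305:400]=1
v,u=np.nonzero(gold&M); P=onplane(np.c_[u,v],c,76)
vx,vy,x0,y0=cv2.fitLine(P[:,:2].astype(np.float32),cv2.DIST_HUBER,0,.01,.01).ravel()
print('screw dir',vx,vy,x0,y0,np.degrees(np.arctan2(vy,vx)), len(u))
# chassis outline corners
for q in [(303,158.5),(305.5,218.7),(425,211.5),(421,150)]: print(q,onplane(q,c,60).round(1), onplane(q,c,125).round(1))
E
```

```text
blue 27 [325.9 184.7] 1157.4827 [[582.8  35.4 156. ]] [[588.4  36.   62. ]]
blue 15 [406.3 196.5] 1144.6373 [[ 543.7 -192.4  161.7]] [[ 546.3 -211.5   62. ]]
blue 8 [377.5 210.5] 1179.7673 [[ 505.3 -113.8  126.9]] [[ 504.9 -121.5   62. ]]
red 9 [308.8 180.3] 1203.8345 [[599.5  86.6 111.5]] [[603.1  89.   62. ]]
screw dir 0.03328896 -0.9994458 553.5177 -47.126114 -88.09232 212
(303, 158.5) [[671.9 105.8  60. ]] [[663.7 101.7 125. ]]
(305.5, 218.7) [[484.2 101.7  60. ]] [[485.7  97.9 125. ]]
(425, 211.5) [[ 498.6 -268.4   60. ]] [[ 499.4 -253.   125. ]]
(421, 150) [[ 689.9 -262.2   60. ]] [[ 680.8 -247.1  125. ]]
```

```bash
python3 -m jog '[[[0,0,-0.4,0,0,-0.0295,0],[0,0,-0.4,0,0,-0.0295,0],[0,0,-0.4,0,0,-0.0295,0],[0,0,-0.4,0,0,-0.0295,0],[0,0,-0.4,0,0,-0.0295,0],[0,0,-0.4,0,0,-0.0295,0],[0,0,0,0,0,-0.006,0]]]'
python3 -m jog '[[[0.8,0.5,0,0,0,0,0],[0.8,0.5,0,0,0,0,0],[0.8,0.5,0,0,0,0,0],[0.8,0.5,0,0,0,0,0],[0.8,0.5,0,0,0,0,0],[0.8,0.5,0,0,0,0,0],[0.8,0.5,0,0,0,0,0],[0.8,0.5,0,0,0,0,0],[0.8,0.5,0,0,0,0,0],[0.8,0.5,0,0,0,0,0],[0.8,0.5,0,0,0,0,0],[0,0,0,0,0,0,0]]]'
python3 - <<'E'
from h import *
s=telemetry.sense(); im,d,c=shot('wrist','w1.png'); print(s['time'],s['tool_pos'],s['tcp_rot'],s['joint_pos'],s['ft_force'],c[2].round(2).tolist(),c[0].round(0).tolist())
E
```

```text
time: 0.98
tool_pos: [264.9, -539.0, 353.2]
tcp_rot: [179.9, 0.1, 92.2]
ft_force: [0.2, -0.3, 0.2]
finger_gap: -0.3
time: 2.48
tool_pos: [524.5, -86.0, 350.5]
tcp_rot: [-179.9, -0.1, 92.3]
ft_force: [0.3, -0.3, 0.1]
finger_gap: -0.1
2.475 [524.5169818  -86.01849008 350.48866602] [-1.79940877e+02 -6.56848719e-02  9.22924309e+01] [-1.48722936e+01 -4.12540403e+00  8.47838458e+01  4.59298715e-02
  9.94174300e+01 -1.71572731e+01] [ 0.31465462 -0.31186481  0.08079989] [[1.0, 0.04, 0.01, 521.43], [0.04, -0.95, -0.3, -12.13], [-0.0, 0.3, -0.96, 493.61], [0.0, 0.0, 0.0, 1.0]] [[321.0, 0.0, 319.0], [0.0, 321.0, 196.0], [0.0, 0.0, 1.0]]
```

View pics/w1.png

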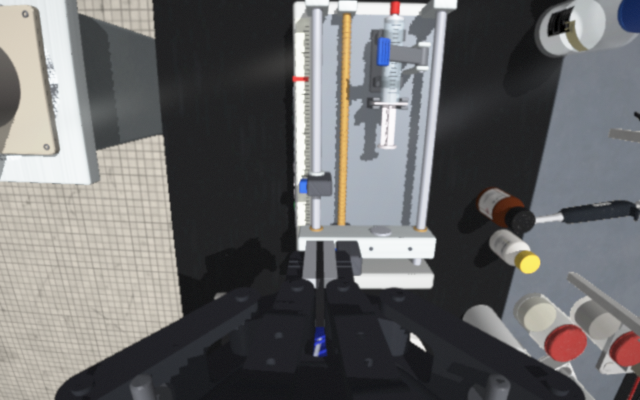

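The wrist view shows the mark at (300,79), the clamp tab at (383,52), the collar at (318,184), the plunger end at (388,148) and the pusher beam at (370,238).

```bash
python3 - <<'E'
from h import *
im,d,c=load('wrist'); hsv=cv2.cvtColor(im,cv2.COLOR_RGB2HSV)
H,S,V=[hsv[...,i].astype(int) for i in range(3)]
blue=(H>100)&(H<125)&(S>150); red=((H<8)|(H>172))&(S>130); gold=(H>12)&(H<25)&(S>120)
def cc(m,r):
    M=np.zeros(m.shape,bool);M[r[1]:r[3],r[0]:r[2]]=1; v,u=np.nonzero(m&M); return np.c_[u,v]
g=cc(gold,(335,10,355,225)); P=onplane(g,c,77)
vx,vy,x0,y0=cv2.fitLine(P[:,:2].astype(np.float32),cv2.DIST_HUBER,0,.01,.01).ravel()
th=np.arctan2(-vx*np.sign(vy),vy*np.sign(vy)); print('yaw',np.degrees(th))
ex=np.array([np.cos(th),np.sin(th)]);ey=np.array([-np.sin(th),np.cos(th)])
# provisional origin: screw gives x; y via fixed ref later -> y coordinates reported as world along ey
def pc(p): p=np.atleast_2d(p); return np.c_[p[:,:2]@ex,p[:,:2]@ey,p[:,2]]
sx=(np.array([x0,y0])@ex); print('screw ex',sx,'origin ex',sx+30)
def rep(n,p): q=pc(p); q[:,0]-=sx+30; print(n,q.round(1).tolist())
for n,m,r,z in(('mark',red,(285,70,308,90),60.5),('tab',blue,(370,30,395,75),150),('collbtn',blue,(295,175,315,196),117),('cap',red,(385,0,405,16),105)):
    k=cc(m,r); mn,mx=k.min(0),k.max(0); ce=k.mean(0); print(n,len(k),mn,mx,ce)
    rep(' plane',onplane([ce,[mn[0],ce[1]],[mx[0],ce[1]],[ce[0],mn[1]],[ce[0],mx[1]]],c,z)); rep(' depth',bydepth(ce,d,c))
# profiles
print('plunger col388', [(v,im[v,388].tolist(),round(float(d[v,388]))) for v in range(140,156)])
print('collar dark col 320',[(v,int(V[v,322]),round(float(d[v,322]))) for v in range(166,206)])
rep('beam left top edge',onplane([[370,227]],c,124)); 
print('beam',[(v,int(V[v,400]),round(float(d[v,400]))) for v in range(218,240)])
print('left end',[(v,int(V[v,330])) for v in range(0,12)])
E
```

```text
yaw 1.983211
screw ex 551.2389 origin ex 581.2389
mark 62 [292  76] [307  81] [298.64516129  78.70967742]
 plane [[-87.7, -7.9, 60.5], [-96.2, -7.9, 60.5], [-77.0, -7.8, 60.5], [-87.6, -4.6, 60.5], [-87.7, -10.7, 60.5]]
 depth [[-87.6, -8.0, 62.2]]
tab 316 [377  38] [389  65] [382.9556962   51.41455696]
 plane [[2.0, 14.2, 150.0], [-3.9, 14.1, 150.0], [8.1, 14.3, 150.0], [1.4, 26.7, 150.0], [2.7, 1.4, 150.0]]
 depth [[0.6, 13.3, 157.6]]
collbtn 86 [300 180] [306 192] [303.13953488 185.91860465]
 plane [[-80.1, -134.3, 117.0], [-83.9, -134.3, 117.0], [-76.6, -134.3, 117.0], [-80.0, -126.9, 117.0], [-80.1, -142.0, 117.0]]
 depth [[-79.6, -131.7, 126.5]]
cap 103 [391   0] [399  13] [394.66990291   6.48543689]
 plane [[20.6, 66.6, 105.0], [16.6, 66.5, 105.0], [25.4, 66.7, 105.0], [20.3, 73.1, 105.0], [21.0, 60.0, 105.0]]
 depth [[19.7, 65.5, 109.4]]
plunger col388 [(140, [248, 245, 247], 379), (141, [248, 245, 247], 377), (142, [248, 246, 247], 380), (143, [248, 245, 247], 379), (144, [245, 242, 244], 380), (145, [237, 233, 236], 380), (146, [243, 240, 242], 379), (147, [249, 247, 249], 
[... 786 characters left out ...]
 183, 454), (198, 188, 454), (199, 188, 454), (200, 187, 456), (201, 187, 454), (202, 188, 455), (203, 187, 456), (204, 187, 456), (205, 187, 457)]
beam left top edge [[3.0, -184.8, 124.0]]
beam [(218, 176, 463), (219, 174, 463), (220, 164, 463), (221, 158, 465), (222, 159, 464), (223, 168, 465), (224, 172, 467), (225, 167, 441), (226, 159, 438), (227, 156, 434), (228, 157, 432), (229, 159, 428), (230, 158, 423), (231, 157, 422), (232, 157, 418), (233, 158, 416), (234, 159, 413), (235, 160, 409), (236, 158, 406), (237, 170, 404), (238, 222, 402), (239, 241, 405)]
left end [(0, 73), (1, 143), (2, 209), (3, 230), (4, 238), (5, 243), (6, 245), (7, 245), (8, 246), (9, 246), (10, 246), (11, 246)]
```

```bash
python3 -m jog '[[[0.59,0.29,0.8,0,0,0.0008,0],[0.59,0.29,0.8,0,0,0,0],[0.59,0.29,0.8,0,0,0,0],[0.59,0.29,0.8,0,0,0,0],[0,0,0.3,0,0,0,0],[0,0,0.3,0,0,0,0],[0,-0.04,0.2,0,0,0,0],[0,-0.04,0.2,0,0,0,0],[0,-0.04,0.15,0,0,0,0],[0,-0.02,0.12,0,0,0,0],[0,0,0,0,0,0,0]]]' 30
python3 - <<'E'
from h import *
import numpy as np
im,d,c=load('wrist'); th=np.radians(1.983); ex=np.array([np.cos(th),np.sin(th)]);ey=np.array([-np.sin(th),np.cos(th)])
def rep(n,p): print(n,np.c_[p[:,:2]@ex-581.24,p[:,:2]@ey,p[:,2]].round(1).tolist())
rep('plunger edge z117',onplane([[388,148.5]],c,117))
rep('collar top edges z131',onplane([[322,179.8],[322,195.5]],c,131))
rep('beam top left z124',onplane([[400,237.5]],c,124))
s=telemetry.sense(); rep('tcp',s['tool_pos'][None]); print(s['tcp_rot'],s['ft_force'])
E
```

```text
time: 3.9
tool_pos: [570.7, 30.7, 127.3]
tcp_rot: [-180.0, -0.0, 91.8]
ft_force: [0.0, 0.1, -0.0]
finger_gap: -0.1
plunger edge z117 [[20.2, -87.9, 117.0]]
collar top edges z131 [[-57.3, -122.9, 131.0], [-57.2, -142.0, 131.0]]
beam top left z124 [[41.7, -198.9, 124.0]]
tcp [[-9.8, 11.0, 127.3]]
[-1.79973122e+02 -1.20900229e-02  9.17628297e+01] [ 0.03712572  0.10250548 -0.01027147]
```

```bash
python3 -m jog '[[[0,0,0.05,0,0,0,0],[0,0,0.03,0,0,0,0],[0,0,0,0,0,0,0]]]'
python3 -m jog '[[[0,0,0.02,0,0,0,0],[0,0,0,0,0,0,0]]]'; python3 -m jog '[[[0,0,0.02,0,0,0,0],[0,0,0,0,0,0,0]]]'
```

```text
time: 4.28
tool_pos: [571.0, 30.7, 123.8]
tcp_rot: [180.0, -0.0, 91.8]
ft_force: [0.4, 0.1, 1.3]
finger_gap: 0.1
time: 4.53
tool_pos: [571.0, 30.7, 122.9]
tcp_rot: [180.0, -0.0, 91.8]
ft_force: [-0.1, 0.6, 0.8]
finger_gap: -0.1
time: 4.78
tool_pos: [571.0, 30.7, 122.4]
tcp_rot: [180.0, -0.0, 91.8]
ft_force: [-2.0, 0.7, 6.1]
finger_gap: 0.0
```

```bash
python3 -m jog '[[[0,0,0.03,0,0,0,0],[0,0,0,0,0,0,0],[0,0,-0.8,0,0,0,0],[0,0,-0.8,0,0,-0.0006,0.7],[-0.7,-0.27,0,0,0,0,0.7],[-0.7,-0.27,0,0,0,0,0.7],[-0.7,-0.27,0,0,0,0,0.7],[-0.7,-0.27,0,0,0,0,0.7],[0,0,0,0,0,0,0.7]]]'
python3 - <<'E'
from h import *
s=telemetry.sense();im,d,c=shot('wrist'); p=s['tool_pos'];th=np.radians(1.983); ex=np.array([np.cos(th),np.sin(th)]);ey=np.array([-np.sin(th),np.cos(th)])
print(s['time'],p,p[:2]@ex-581.24,p[:2]@ey,s['tcp_rot'],s['finger_gap'])
cv2.imwrite('pics/w2.png',cv2.resize(im[0:260,200:520],None,fx=2.2,fy=2.2,interpolation=cv2.INTER_CUBIC)[:,:,::-1])
print(proj(np.r_[ex*(-65+581.24)+ey*-132.4,131],c))
E
```

```text
time: 5.9
tool_pos: [521.0, -113.2, 200.2]
tcp_rot: [-180.0, 0.0, 91.8]
ft_force: [-1.6, 0.6, -0.3]
finger_gap: 59.6
5.9 [ 521.04568155 -113.23683193  200.17674342] -64.42468364042497 -131.1987467410686 [-1.79986089e+02  3.03816966e-02  9.17974303e+01] 59.58726931311036
[[318.85107586 208.45331844]]
```

View pics/w2.png

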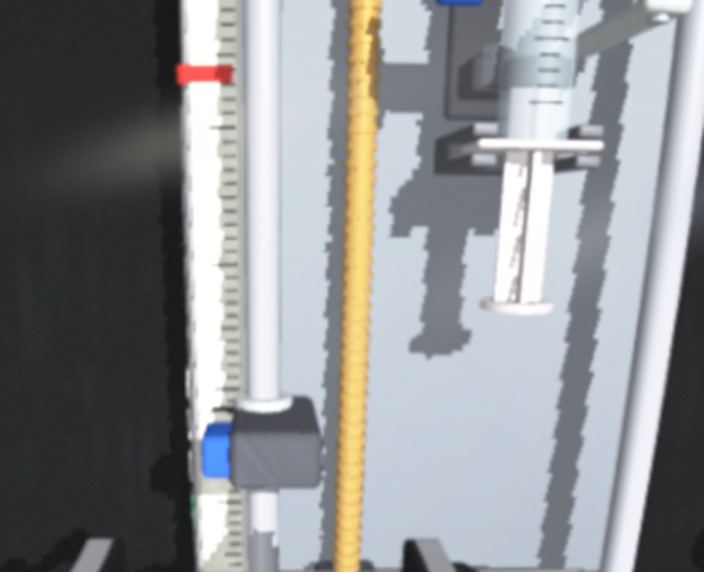

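The view shows the collar top at full-image px (325,209), the mark at (293,33) and the plunger disc edge at about (437,142). The clamp's blue tab is just at the top edge. This is a second, closer measurement.

```bash
python3 - <<'E'
from h import *
im,d,c=load('wrist'); th=np.radians(1.983); ex=np.array([np.cos(th),np.sin(th)]);ey=np.array([-np.sin(th),np.cos(th)])
def rep(n,p): print(n,np.c_[p[:,:2]@ex-581.24,p[:,:2]@ey,p[:,2]].round(1).tolist())
hsv=cv2.cvtColor(im,cv2.COLOR_RGB2HSV);H,S,V=[hsv[...,i].astype(int) for i in range(3)]
M=np.zeros(H.shape,bool);M[20:50,275:310]=1
v,u=np.nonzero(((H<8)|(H>172))&(S>130)&M);rep('mark',onplane([[u.mean(),v.mean()],[u.mean(),v.min()-.5],[u.mean(),v.max()+.5]],c,60.5))
M=np.zeros(H.shape,bool);M[185:225,285:310]=1
v,u=np.nonzero((H>100)&(H<125)&(S>150)&M);print(u.min(),u.max(),v.min(),v.max());rep('btn top z126.5',onplane([[u.mean(),v.min()-.5],[u.mean(),v.max()+.5]],c,126.5));rep('d',bydepth([u.mean(),v.mean()],d,c))
rep('collar top',onplane([[325,196.4],[325,221.4],[305.5,209],[345.5,209]],c,131))
print([(r,int(V[r,325]),round(float(d[r,325]))) for r in (list(range(190,200))+list(range(217,226)))])
# plunger: disc edge lowest white rows per column
for col in(430,436,442): print(col,[(r,int(V[r,col]),int(S[r,col]),round(float(d[r,col]))) for r in range(133,147)])
rep('disc low edge z105..117',np.r_[onplane([[436,142.5]],c,105),onplane([[436,142.5]],c,117)])
E
```

```text
mark [[-87.0, -7.6, 60.5], [-86.9, -4.1, 60.5], [-87.1, -11.6, 60.5]]
292 304 193 216
btn top z126.5 [[-79.7, -122.1, 126.5], [-80.1, -140.1, 126.5]]
d [[-79.8, -130.4, 127.8]]
collar top [[-60.7, -123.6, 131.0], [-60.7, -142.2, 131.0], [-74.4, -132.8, 131.0], [-46.3, -132.9, 131.0]]
[(190, 83, 238), (191, 82, 234), (192, 82, 232), (193, 83, 229), (194, 84, 227), (195, 87, 224), (196, 101, 224), (197, 117, 223), (198, 128, 222), (199, 134, 223), (217, 136, 226), (218, 137, 227), (219, 136, 228), (220, 135, 227), (221, 140, 229), (222, 142, 262), (223, 156, 264), (224, 199, 264), (225, 224, 263)]
430 [(133, 253, 0, 234), (134, 252, 2, 233), (135, 238, 4, 233), (136, 216, 6, 233), (137, 209, 6, 231), (138, 230, 3, 226), (139, 246, 2, 225), (140, 248, 2, 226), (141, 244, 2, 227), (142, 233, 5, 227), (143, 223, 16, 281), (144, 221, 21, 281), (145, 221, 21, 282), (146, 221, 21, 280)]
436 [(133, 191, 7, 230), (134, 201, 8, 230), (135, 205, 7, 229), (136, 208, 7, 230), (137, 219, 6, 230), (138, 239, 4, 226), (139, 254, 0, 226), (140, 254, 0, 224), (141, 253, 1, 224), (142, 245, 3, 225), (143, 229, 11, 281), (144, 221, 21, 281), (145, 221, 21, 282), (146, 221, 21, 281)]
442 [(133, 255, 1, 234), (134, 255, 1, 233), (135, 254, 0, 234), (136, 251, 2, 236), (137, 222, 5, 230), (138, 231, 4, 225), (139, 254, 0, 225), (140, 255, 1, 224), (141, 253, 1, 225), (142, 243, 3, 226), (143, 227, 12, 281), (144, 221, 22, 281), (145, 222, 22, 283), (146, 222, 23, 282)]
disc low edge z105..117 [[22.3, -89.8, 105.0], [17.9, -88.2, 117.0]]
```

```bash
python3 -m jog '[[[-0.028,-0.01,0.7,0,0,-0.0005,0.7],[0,0,0.7,0,0,0,0.7],[0,0,0.5,0,0,0,0.7],[0,0,0.16,0,0,0,0.7],[0,0,0,0,0,0,0.2],[0,0,0,0,0,0,0.2],[0,0,0,0,0,0,0.2],[0,0,0,0,0,0,0.2]]]' 25
```

```text
time: 6.95
tool_pos: [522.9, -112.6, 98.7]
tcp_rot: [179.8, 0.0, 92.2]
ft_force: [5.7, 1.9, -4.3]
finger_gap: 33.1
```

```bash
python3 -m jog '[[[0,0.04,0,0,0,0.0004,0.2],[0.1,0,0,0,0,0,0.2],[0.2,0,0,0,0,0,0.2],[0.3,0,0,0,0,0,0.2],[0.35,0,0,0,0,0,0.2],[0.35,0,0,0,0,0,0.2],[0.35,0,0,0,0,0,0.2],[0.35,0,0,0,0,0,0.2],[0.3,0,0,0,0,0,0.2],[0.1,0,0,0,0,0,0.2],[0,0,0,0,0,0,0.2],[0,0,0,0,0,0,0.2]]]' 25
python3 - <<'E'
from h import *
im,d,c=shot('wrist'); s=telemetry.sense();print(s['tool_pos'],s['tcp_rot'],s['ft_force'])
cv2.imwrite('pics/w3.png',cv2.resize(im[100:360,200:440],None,fx=2.5,fy=2.3,interpolation=cv2.INTER_CUBIC)[:,:,::-1])
E
```

```text
time: 8.45
tool_pos: [519.1, 7.6, 98.6]
tcp_rot: [-180.0, 0.0, 92.0]
ft_force: [-5.2, 0.9, 6.0]
finger_gap: 33.3
[519.04594981   7.52668996  98.60692257] [-1.79985826e+02  1.15816057e-02  9.20273067e+01] [-6.02306917  1.35254425  6.33637562]
```

View pics/w3.png

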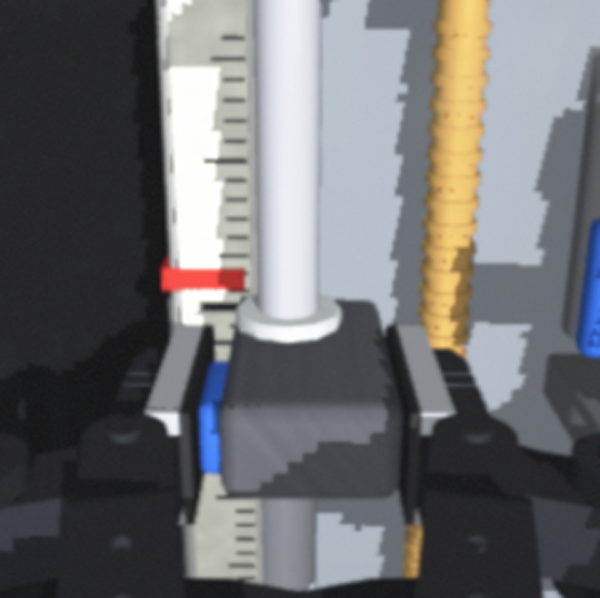

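The clamp and collar region shows the mark at px (281,221) and the collar, with its button squeezed in, at about (324,295). My command sum was 120 mm, so about 5 mm is left.

```bash
cat > m.py <<'E'
from h import *
im,d,c=load('wrist'); th=np.radians(1.983); ex=np.array([np.cos(th),np.sin(th)]);ey=np.array([-np.sin(th),np.cos(th)])
def rep(n,p): print(n,np.c_[p[:,:2]@ex-581.24,p[:,:2]@ey,p[:,2]].round(1).tolist())
hsv=cv2.cvtColor(im,cv2.COLOR_RGB2HSV);H,S,V=[hsv[...,i].astype(int) for i in range(3)]
E
python3 - <<'E'
from m import *
M=np.zeros(H.shape,bool);M[205:240,260:300]=1
v,u=np.nonzero(((H<8)|(H>172))&(S>130)&M);rep('mark',onplane([[u.mean(),v.mean()],[u.mean(),v.min()-.5],[u.mean(),v.max()+.5]],c,60.5))
g=V[:,315].astype(int);print([(r,int(g[r]),round(float(d[r,315]))) for r in list(range(268,282))+list(range(308,322))])
rep('collar top',onplane([[315,275],[315,315.6]],c,131))
E
```

```text
mark [[-87.0, -8.5, 60.5], [-86.8, -1.9, 60.5], [-87.2, -12.9, 60.5]]
[(268, 76, 132), (269, 74, 132), (270, 75, 131), (271, 75, 131), (272, 75, 129), (273, 76, 128), (274, 81, 128), (275, 89, 128), (276, 97, 127), (277, 106, 127), (278, 113, 128), (279, 117, 127), (280, 119, 126), (281, 121, 126), (308, 77, 130), (309, 77, 130), (310, 77, 130), (311, 75, 129), (312, 76, 129), (313, 76, 130), (314, 75, 131), (315, 81, 131), (316, 104, 132), (317, 135, 167), (318, 152, 168), (319, 155, 167), (320, 155, 166), (321, 154, 167)]
collar top [[-64.2, -3.2, 131.0], [-64.2, -22.3, 131.0]]
```

```bash
python3 -m jog '[[[0.05,-0.02,0,0,0,0,0.2],[0.045,0,0,0,0,0,0.2],[0,0,0,0,0,0,0.2],[0,0,0,0,0,0,0.55],[0,0,0,0,0,0,0.55],[0,0,-0.6,0,0,0,0.55],[0,0,-0.7,0,0,0,0.55],[0,0,-0.8,0,0,0,0.7],[-0.8,0,0,0,0,0,0.7],[-0.8,0,0,0,0,0,0.7],[-0.4,0,0,0,0,0,0.7],[0,0,0,0,0,0,0.7]]]' 25
python3 - <<'E'
from h import *
im,d,c=shot('wrist'); s=telemetry.sense();print(s['tool_pos'],s['tcp_rot'],s['ft_force'])
cv2.imwrite('pics/w4.png',cv2.resize(im[0:260,210:490],None,fx=2.3,fy=2.3,interpolation=cv2.INTER_CUBIC)[:,:,::-1])
E
```

```text
time: 10.0
tool_pos: [521.5, -88.7, 202.1]
tcp_rot: [-180.0, -0.0, 91.9]
ft_force: [0.0, 1.6, 0.2]
finger_gap: 59.7
[521.45678625 -87.7246752  202.09045666] [-1.79989895e+02 -3.82442574e-02  9.19407854e+01] [ 0.10517507  0.23473042 -0.66010578]
```

View pics/w4.png

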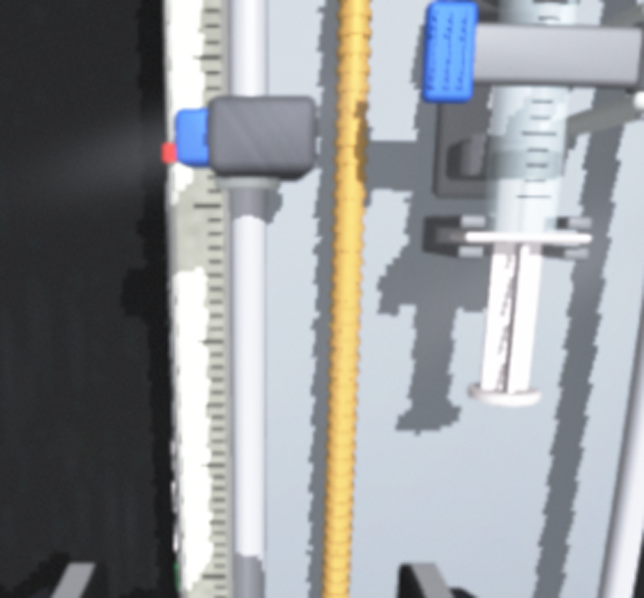

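The view shows the clamp arm lying across the barrel, with its tab at px (405,22). The collar is at (323,60) and covers the mark, leaving only the folded end showing at (283,66). Next I'll check the numbers.

```bash
python3 - <<'E'
from m import *
M=np.zeros(H.shape,bool);M[55:80,275:292]=1
v,u=np.nonzero(((H<8)|(H>172))&(S>130)&M);print(u.min(),u.max(),v.min(),v.max());q=[[u.mean(),v.mean()],[u.mean(),v.min()-.5],[u.mean(),v.max()+.5]];rep('mark',onplane(q,c,60.5));rep('mark z57',onplane(q,c,57))
print([(r,int(V[r,325]),round(float(d[r,325]))) for r in list(range(36,50))+list(range(64,84))])
print([(r,int(V[r,309]),round(float(d[r,309]))) for r in list(range(36,50))+list(range(60,84))])
M[:]=0;M[0:45,390:420]=1
v,u=np.nonzero((H>100)&(H<125)&(S>150)&M);print(u.min(),u.max(),v.min(),v.max());rep('tab123',onplane([[u.mean(),v.mean()]],c,123));print(np.median(bydepth(np.c_[u,v],d,c)[:,2]))
k=[(425,r) for r in range(18,34)];print('arm z',np.median(bydepth(k,d,c)[:,2]),np.median(bydepth([(470,r) for r in range(18,32)],d,c)[:,2]))
E
```

```text
281 285 63 69
mark [[-93.6, -7.9, 60.5], [-93.5, -5.2, 60.5], [-93.7, -10.7, 60.5]]
mark z57 [[-94.0, -7.6, 57.0], [-93.9, -4.8, 57.0], [-94.1, -10.4, 57.0]]
[(36, 211, 223), (37, 210, 223), (38, 209, 224), (39, 211, 222), (40, 205, 224), (41, 177, 0), (42, 143, 195), (43, 143, 195), (44, 152, 196), (45, 158, 194), (46, 161, 195), (47, 163, 196), (48, 163, 195), (49, 162, 196), (64, 147, 198), (65, 145, 198), (66, 144, 200), (67, 141, 198), (68, 141, 200), (69, 137, 199), (70, 133, 198), (71, 123, 200), (72, 113, 200), (73, 100, 201), (74, 84, 203), (75, 70, 209), (76, 88, 219), (77, 136, 227), (78, 163, 227), (79, 170, 226), (80, 166, 227), (81, 152, 227), (82, 135, 233), (83, 127, 234)]
[(36, 162, 225), (37, 162, 226), (38, 163, 224), (39, 164, 225), (40, 161, 225), (41, 143, 226), (42, 127, 195), (43, 133, 194), (44, 140, 195), (45, 147, 196), (46, 152, 195), (47, 155, 195), (48, 157, 196), (49, 159, 195), (60, 152, 197), (61, 151, 197), (62, 152, 197), (63, 150, 198), (64, 150, 198), (65, 149, 199), (66, 149, 199), (67, 147, 199), (68, 147, 199), (69, 144, 199), (70, 139, 199), (71, 128, 199), (72, 118, 202), (73, 103, 201), (74, 86, 203), (75, 75, 209), (76, 89, 220), (77, 134, 227), (78, 168, 226), (79, 179, 227), (80, 177, 227), (81, 164, 228), (82, 153, 240), (83, 155, 267)]
394 417 0 43
tab123 [[-10.2, 12.5, 123.0]]
122.90257071728976
arm z 122.10100564088393 122.63689050176565
```

```bash
python3 - <<'E'
from m import *
rep('collar top',onplane([[325,41.3],[325,72.8]],c,131))
s=telemetry.sense();p=s['tool_pos'];print(p[:2]@ex-581.24,p[:2]@ey)
rep('disc',onplane([[430,405/2.3-.3],[430,174]],c,117))
for col in (425,430,435): print([(r,int(S[r,col]),round(float(d[r,col]))) for r in range(166,180)])
E
```

```text
collar top [[-59.8, 0.3, 131.0], [-59.8, -18.2, 131.0]]
-63.13102874746869 -105.71609371961343
disc [[17.9, -88.1, 117.0], [17.8, -86.8, 117.0]]
[(166, 3, 243), (167, 3, 244), (168, 6, 244), (169, 8, 243), (170, 6, 241), (171, 3, 237), (172, 3, 236), (173, 2, 235), (174, 2, 235), (175, 3, 235), (176, 13, 292), (177, 21, 292), (178, 21, 291), (179, 22, 293)]
[(166, 9, 238), (167, 8, 237), (168, 10, 239), (169, 8, 237), (170, 8, 239), (171, 4, 237), (172, 1, 234), (173, 0, 234), (174, 1, 235), (175, 2, 235), (176, 8, 291), (177, 17, 293), (178, 21, 293), (179, 20, 293)]
[(166, 1, 244), (167, 1, 242), (168, 1, 243), (169, 4, 244), (170, 7, 240), (171, 5, 237), (172, 2, 234), (173, 1, 234), (174, 0, 234), (175, 1, 234), (176, 6, 291), (177, 17, 292), (178, 21, 293), (179, 21, 292)]
```

Clamp: the tab top is at z 122.9 and the arm is level, so it is shut. The collar's middle reads −8.9 against −7.7 for the mark. I'll look from the front, where the pointer itself shows.

```bash
python3 -m jog '[[[0.6,-0.6,0,0,0,0,0.7],[0.6,-0.6,0.4,0,0,0,0.7],[0.3,-0.6,0.4,0,0,0,0.7],[0,0,0,0,0,0,0.7]]]' 25
python3 - <<'E'
from h import *
im,d,c=shot('wrist'); s=telemetry.sense();print(s['tool_pos'],s['tcp_rot'],s['ft_force'])
th=np.radians(1.983); ex=np.array([np.cos(th),np.sin(th)]);ey=np.array([-np.sin(th),np.cos(th)])
q=proj(np.r_[ex*(-86+581.24)+ey*-8,66],c)[0].round().astype(int);print(q)
a=im[max(q[1]-50,0):q[1]+50,q[0]-60:q[0]+60]
cv2.imwrite('pics/w5.png',cv2.resize(a,None,fx=6,fy=6,interpolation=cv2.INTER_CUBIC)[:,:,::-1])
E
```

```text
time: 10.55
tool_pos: [425.7, -13.7, 159.6]
tcp_rot: [-179.7, -0.1, 92.2]
ft_force: [0.1, -0.8, -0.5]
finger_gap: 60.1
[427.8238914  -14.47777038 161.46707907] [-1.79937148e+02 -3.53089552e-02  9.21389789e+01] [ 0.58281635 -0.74697145  0.51252085]
[413 171]
```

View pics/w5.png

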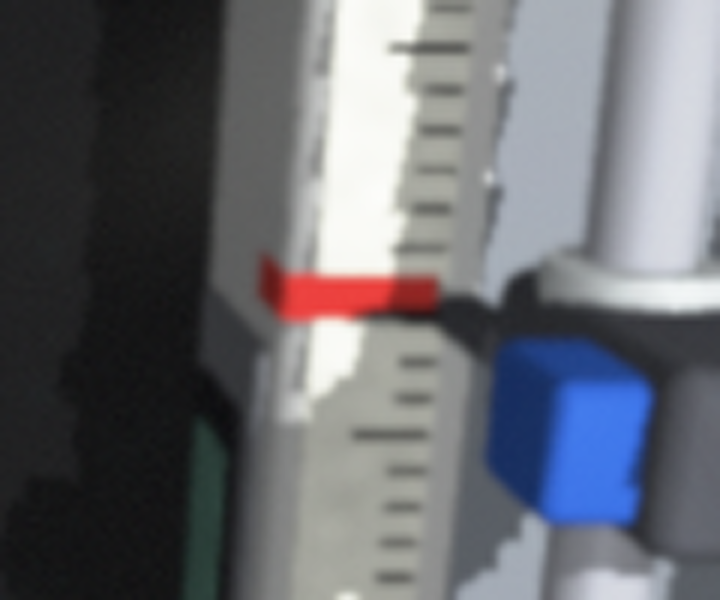

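The pointer tip is dark, at crop (400,312), and seems to lie just above the lower part of the red mark (mark middle at crop (360,297)). It stands 5 mm above the tape, so I'll correct for that, and also plan the pusher move.

```bash
python3 - <<'E'
from m import *
f=lambda x,y:(353+x/6-.4,121+y/6-.4)
rep('mark',onplane([f(360,297),f(360,320),f(360,273)],c,60.5)); rep('ptr z66',onplane([f(400,312),f(440,312)],c,66)); rep('ptr z64',onplane([f(400,312)],c,64))
s=telemetry.sense();p=s['tool_pos'];print(p[:2]@ex-581.24,p[:2]@ey)
E
```

```text
mark [[-85.0, -8.2, 60.5], [-84.7, -11.2, 60.5], [-85.3, -5.0, 60.5]]
ptr z66 [[-81.4, -8.8, 66.0], [-76.2, -8.8, 66.0]]
ptr z64 [[-80.7, -9.3, 64.0]]
-154.17328995970655 -29.273077450324116
```

Pointer −8.8 against mark −8.2: 0.6 mm apart, well on the 6 mm mark. On to the pusher.

```bash
python3 -m jog '[[[0,0,-0.8,0,0,0.0004,0.75],[-0.2,0.2,-0.8,0,0,0,0.75],[-0.7,0.46,0,0,0,0,0.75],[-0.7,0.46,0,0,0,0,0.75],[-0.7,0.46,0,0,0,0,0.75],[-0.7,0.46,0,0,0,0,0.75],[-0.7,0.46,0,0,0,0,0.75],[0,0,0,0,0,0,0.75]]]' 25
python3 - <<'E'
from h import *
im,d,c=shot('wrist'); s=telemetry.sense();p=s['tool_pos'];print(s['tool_pos'],s['tcp_rot'])
th=np.radians(1.983); ex=np.array([np.cos(th),np.sin(th)]);ey=np.array([-np.sin(th),np.cos(th)])
print(p[:2]@ex-581.24,p[:2]@ey)
cv2.imwrite('pics/w6.png',cv2.resize(im[60:320,190:450],None,fx=2.3,fy=2.3,interpolation=cv2.INTER_CUBIC)[:,:,::-1])
E
```

```text
time: 11.6
tool_pos: [561.7, -199.2, 242.0]
tcp_rot: [180.0, 0.0, 91.8]
ft_force: [0.2, -0.4, 1.1]
finger_gap: 63.7
[ 561.0673657  -197.85275978  242.26767741] [ 1.79984639e+02 -7.23727494e-03  9.17970279e+01]
-27.35492937170295 -217.1488704599158
```

View pics/w6.png

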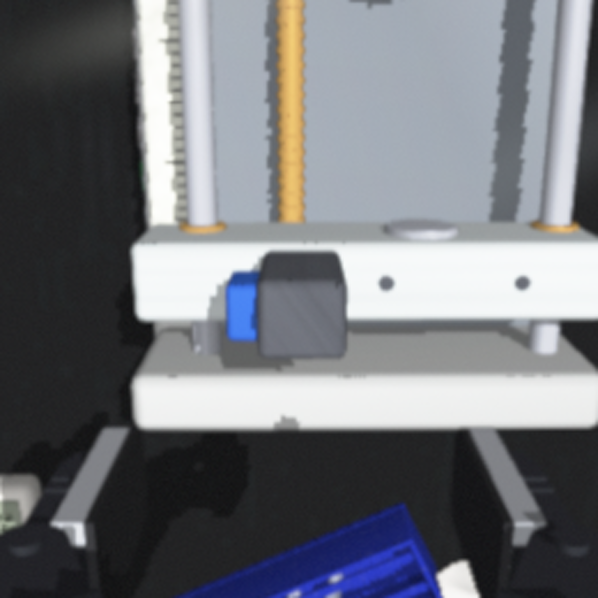

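The pusher grip's top is at about px (322,198), its blue button at (296,193), and the beam's top edges are near rows 165 and 199.

```bash
python3 - <<'E'
from m import *
print('v320',[(r,int(V[r,320]),round(float(d[r,320]))) for r in list(range(168,186))+list(range(208,220))])
print('u198',[(r,int(V[198,r]),round(float(d[198,r]))) for r in list(range(286,308))+list(range(334,346))])
print('beam',[(r,int(V[r,400]),round(float(d[r,400]))) for r in list(range(160,170))+list(range(194,204))])
rep('grip top y',onplane([[320,180],[320,215.2]],c,170));rep('grip top x front,back',onplane([[303,198],[340.6,198]],c,170));rep('btn front z162',onplane([[288.5,198]],c,162))
rep('beam y',onplane([[400,164.8],[400,199]],c,124))
E
```

```text
v320 [(168, 207, 263), (169, 143, 259), (170, 89, 255), (171, 72, 253), (172, 72, 249), (173, 72, 247), (174, 72, 242), (175, 72, 239), (176, 72, 237), (177, 71, 233), (178, 71, 230), (179, 72, 230), (180, 73, 225), (181, 81, 224), (182, 96, 223), (183, 108, 223), (184, 115, 224), (185, 120, 223), (208, 126, 228), (209, 127, 227), (210, 126, 228), (211, 127, 228), (212, 126, 229), (213, 122, 228), (214, 112, 231), (215, 111, 230), (216, 128, 297), (217, 144, 293), (218, 146, 293), (219, 147, 288)]
u198 [(286, 150, 275), (287, 146, 274), (288, 156, 237), (289, 207, 235), (290, 235, 234), (291, 242, 234), (292, 243, 234), (293, 243, 235), (294, 243, 234), (295, 243, 234), (296, 243, 234), (297, 243, 235), (298, 235, 233), (299, 187, 235), (300, 150, 236), (301, 121, 235), (302, 96, 226), (303, 101, 226), (304, 115, 226), (305, 124, 225), (306, 127, 225), (307, 129, 227), (334, 121, 225), (335, 124, 225), (336, 123, 225), (337, 121, 226), (338, 115, 227), (339, 107, 227), (340, 126, 226), (341, 182, 275), (342, 198, 274), (343, 199, 275), (344, 199, 275), (345, 199, 274)]
beam [(160, 158, 288), (161, 159, 283), (162, 160, 278), (163, 163, 275), (164, 174, 271), (165, 204, 268), (166, 230, 267), (167, 241, 267), (168, 245, 267), (169, 248, 266), (194, 248, 273), (195, 247, 274), (196, 244, 274), (197, 231, 274), (198, 185, 276), (199, 131, 340), (200, 109, 341), (201, 102, 338), (202, 100, 334), (203, 105, 332)]
grip top y [[-26.4, -199.9, 170.0], [-26.5, -225.8, 170.0]]
grip top x front,back [[-38.4, -212.9, 170.0], [-12.0, -213.0, 170.0]]
btn front z162 [[-49.4, -215.4, 162.0]]
beam y [[40.1, -198.9, 124.0], [42.2, -228.7, 124.0]]
```

```bash
python3 -m jog '[[[0.08,-0.01,0.7,0,0,-0.0005,0.75],[0,0,0.7,0,0,0,0.75],[0,0,0.5,0,0,0,0.75],[0,0,0.26,0,0,0,0.75],[0,0,0,0,0,0,0.2],[0,0,0,0,0,0,0.2],[0,0,0,0,0,0,0.2],[0,0,0,0,0,0,0.2]]]' 25
```

```text
time: 12.65
tool_pos: [560.6, -193.1, 136.2]
tcp_rot: [179.8, 0.1, 92.1]
ft_force: [4.5, 0.8, 5.5]
finger_gap: 31.5
```

```bash
python3 -m jog '[[[0,0.02,0,0,0,0,0.2],[0.1,0,0,0,0,0,0.2],[0.2,0,0,0,0,0,0.2],[0.3,0,0,0,0,0,0.2],[0.3,0,0,0,0,0,0.2],[0.3,0,0,0,0,0,0.2],[0.3,0,0,0,0,0,0.2],[0.3,0,0,0,0,0,0.2],[0.15,0,0,0,0,0,0.2],[0.05,0,0,0,0,0,0.2],[0,0,0,0,0,0,0.2],[0,0,0,0,0,0,0.2]]]' 25
python3 - <<'E'
from h import *
im,d,c=shot('wrist'); F=[]
for i in range(4): F.append(telemetry.sense()['ft_force'])
s=telemetry.sense();p=s['tool_pos'];print(p,s['tcp_rot'],np.array(F).round(2))
cv2.imwrite('pics/w7.png',cv2.resize(im[60:320,230:490],None,fx=2.3,fy=2.3,interpolation=cv2.INTER_CUBIC)[:,:,::-1])
E
```

```text
time: 14.15
tool_pos: [557.3, -93.2, 136.1]
tcp_rot: [179.9, 0.0, 92.0]
ft_force: [-0.9, 1.7, 10.1]
finger_gap: 31.5
[557.26750878 -93.20465609 136.1373974 ] [1.79903447e+02 4.81901724e-02 9.20420070e+01] [[-0.59  1.    8.49]
 [-0.59  1.    8.49]
 [-0.59  1.    8.49]
 [-0.59  1.    8.49]]
```

View pics/w7.png

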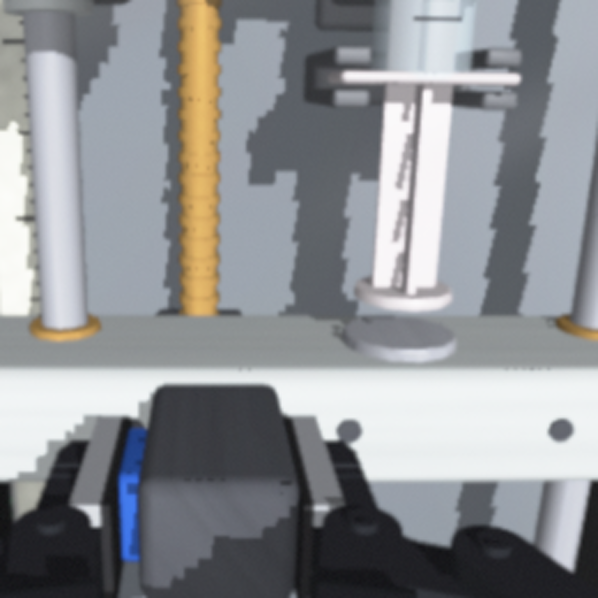

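The pusher has moved about 100 mm. The pad's front edge is at px row ~200 and the disc's outer edge at row ~195, so a gap is still visible.

```bash
python3 - <<'E'
from m import *
for col in (403,406): print(col,[(r,int(V[r,col]),int(S[r,col]),round(float(d[r,col]))) for r in range(184,222)])
rep('disc117',onplane([[405,195.5]],c,117)); rep('pad119',onplane([[405,200],[405,212]],c,119)); rep('beam124',onplane([[450,219.5]],c,124))
E
```

```text
403 [(184, 180, 9, 179), (185, 142, 7, 177), (186, 134, 10, 174), (187, 149, 9, 173), (188, 167, 8, 170), (189, 202, 8, 170), (190, 234, 4, 170), (191, 242, 3, 169), (192, 241, 4, 170), (193, 234, 3, 169), (194, 217, 7, 229), (195, 190, 17, 229), (196, 172, 22, 229), (197, 152, 22, 194), (198, 136, 19, 194), (199, 132, 15, 191), (200, 132, 15, 188), (201, 133, 15, 188), (202, 134, 17, 185), (203, 134, 15, 183), (204, 132, 15, 181), (205, 133, 15, 180), (206, 133, 17, 178), (207, 134, 17, 177), (208, 133, 15, 175), (209, 134, 15, 172), (210, 141, 18, 173), (211, 166, 17, 171), (212, 204, 15, 173), (213, 216, 17, 171), (214, 214, 14, 170), (215, 211, 15, 171), (216, 200, 14, 171), (217, 175, 12, 170), (218, 161, 10, 169), (219, 173, 10, 168), (220, 197, 12, 168), (221, 219, 9, 167)]
406 [(184, 149, 9, 175), (185, 153, 10, 175), (186, 160, 8, 174), (187, 168, 8, 173), (188, 173, 7, 171), (189, 200, 6, 169), (190, 237, 4, 170), (191, 247, 3, 169), (192, 246, 3, 169), (193, 240, 3, 170), (194, 226, 5, 170), (195, 199, 13, 228), (196, 174, 21, 229), (197, 153, 20, 193), (198, 135, 19, 192), (199, 130, 16, 190), (200, 130, 18, 189), (201, 131, 16, 187), (202, 133, 15, 184), (203, 133, 17, 183), (204, 135, 17, 181), (205, 135, 15, 180), (206, 135, 15, 179), (207, 135, 15, 176), (208, 135, 15, 175), (209, 134, 17, 174), (210, 139, 17, 172), (211, 168, 17, 171), (212, 216, 15, 170), (213, 225, 11, 170), (214, 222, 14, 173), (215, 220, 14, 170), (216, 214, 15, 170), (217, 183, 13, 171), (218, 164, 11, 170), (219, 173, 10, 168), (220, 196, 10, 168), (221, 219, 9, 167)]
disc117 [[17.7, -88.5, 117.0]]
pad119 [[17.3, -90.3, 119.0], [17.9, -97.1, 119.0]]
beam124 [[40.6, -99.4, 124.0]]
```

```bash
python3 -m jog '[[[0.06,0,0,0,0,0,0.2],[0.04,0,0,0,0,0,0.2],[0,0,0,0,0,0,0.2],[0,0,0,0,0,0,0.2]]]'
for i in 1 2; do python3 -m jog '[[[0.01,0,0,0,0,0,0.2],[0,0,0,0,0,0,0.2]]]'|grep -E 'pos|force'; done
python3 - <<'E'
from h import *
im,d,c=shot('wrist'); s=telemetry.sense(); print(s['tool_pos'],s['ft_force'])
V=cv2.cvtColor(im,cv2.COLOR_RGB2HSV)[...,2]
print([(r,int(V[r,405]),round(float(d[r,405]))) for r in range(196,222)])
E
```

```text
time: 14.7
tool_pos: [557.1, -88.3, 136.1]
tcp_rot: [179.9, 0.1, 92.0]
ft_force: [-0.4, 0.3, 9.5]
finger_gap: 31.6
tool_pos: [557.1, -88.0, 136.1]
ft_force: [-1.0, -1.2, 9.2]
tool_pos: [557.1, -87.5, 136.1]
ft_force: [-1.5, -0.5, 8.4]
[557.07862361 -87.51718398 136.12873176] [-0.2784827  -0.32337596  8.99363671]
[(196, 155, 177), (197, 165, 175), (198, 169, 174), (199, 192, 171), (200, 234, 171), (201, 246, 171), (202, 245, 171), (203, 239, 171), (204, 216, 172), (205, 168, 179), (206, 141, 178), (207, 134, 176), (208, 135, 175), (209, 134, 174), (210, 139, 173), (211, 167, 171), (212, 213, 171), (213, 223, 171), (214, 221, 0), (215, 218, 171), (216, 207, 171), (217, 180, 170), (218, 162, 169), (219, 174, 169), (220, 196, 168), (221, 219, 168)]
```

```bash
python3 - <<'E'
from m import *
rep('disc117',onplane([[405,204.6]],c,117)); rep('pad119',onplane([[405,210.7]],c,119))
E
for i in 1 2; do python3 -m jog '[[[0.008,0,0,0,0,0,0.2],[0,0,0,0,0,0,0.2]]]'|grep -E 'pos|force'; done
```

```text
disc117 [[18.1, -87.9, 117.0]]
pad119 [[17.8, -90.7, 119.0]]
tool_pos: [557.1, -87.1, 136.1]
ft_force: [-0.5, -1.5, 9.3]
tool_pos: [557.0, -86.8, 136.1]
ft_force: [-1.2, -0.6, 8.9]
```

```bash
for i in 1 2 3; do python3 -m jog '[[[0.008,0,0,0,0,0,0.2],[0,0,0,0,0,0,0.2]]]'|grep -E 'pos|force'; done
```

```text
tool_pos: [557.0, -86.3, 136.1]
ft_force: [-0.0, -0.7, 9.3]
tool_pos: [557.0, -85.9, 136.2]
ft_force: [-0.8, -1.5, 8.4]
tool_pos: [557.0, -85.5, 136.1]
ft_force: [-0.4, -0.9, 8.8]
```

```bash
python3 - <<'E'
from h import *
im,d,c=shot('wrist'); s=telemetry.sense(); print(s['time'],s['tool_pos'],s['ft_force'])
V=cv2.cvtColor(im,cv2.COLOR_RGB2HSV)[...,2]
print([(r,int(V[r,405]),round(float(d[r,405]))) for r in range(198,222)])
E
```

```text
16.55 [557.00013518 -85.54932816 136.12210299] [-1.76142785 -0.9711238   9.37123552]
[(198, 167, 176), (199, 178, 177), (200, 185, 177), (201, 177, 175), (202, 177, 173), (203, 218, 171), (204, 241, 171), (205, 246, 172), (206, 244, 172), (207, 234, 171), (208, 191, 175), (209, 144, 174), (210, 139, 173), (211, 167, 170), (212, 214, 172), (213, 223, 170), (214, 220, 171), (215, 218, 171), (216, 206, 171), (217, 180, 169), (218, 163, 169), (219, 169, 168), (220, 186, 168), (221, 211, 167)]
```

```bash
for i in 1 2 3; do python3 -m jog '[[[0.006,0,0,0,0,0,0.2],[0,0,0,0,0,0,0.2]]]'|grep -E 'pos|force'; done
python3 - <<'E'
from h import *
im,d,c=shot('wrist'); s=telemetry.sense(); print(s['time'],s['tool_pos'],s['ft_force'])
V=cv2.cvtColor(im,cv2.COLOR_RGB2HSV)[...,2]
print([(r,int(V[r,405]),round(float(d[r,405]))) for r in range(201,215)])
E
```

```text
tool_pos: [557.0, -85.3, 136.1]
ft_force: [-0.2, -1.1, 7.7]
tool_pos: [557.0, -85.0, 136.2]
ft_force: [-0.4, -0.2, 8.0]
tool_pos: [557.0, -84.7, 136.1]
ft_force: [-1.5, -0.5, 9.0]
17.35 [556.99322514 -84.67856429 136.15761055] [-1.84640466 -0.38721341  8.92309452]
[(201, 184, 177), (202, 177, 176), (203, 168, 174), (204, 185, 172), (205, 231, 173), (206, 245, 172), (207, 244, 173), (208, 239, 172), (209, 223, 173), (210, 183, 171), (211, 174, 172), (212, 213, 171), (213, 224, 170), (214, 220, 171)]
```

```bash
for i in 1 2; do python3 -m jog '[[[0.005,0,0,0,0,0,0.2],[0,0,0,0,0,0,0.2]]]'|grep -E 'pos|force'; done
python3 - <<'E'
from h import *
im,d,c=shot('wrist'); s=telemetry.sense(); print(s['time'],s['tool_pos'],s['ft_force'])
V=cv2.cvtColor(im,cv2.COLOR_RGB2HSV)[...,2]
print([(r,int(V[r,405]),round(float(d[r,405]))) for r in range(203,215)])
E
```

```text
tool_pos: [557.0, -84.6, 136.1]
ft_force: [-1.2, -1.9, 8.2]
tool_pos: [557.0, -84.6, 136.1]
ft_force: [-0.3, -2.5, 8.5]
17.9 [556.9605067  -84.56766693 136.12155175] [-1.43894206 -2.53404842  8.65734512]
[(203, 167, 174), (204, 183, 173), (205, 228, 172), (206, 244, 172), (207, 244, 172), (208, 240, 172), (209, 226, 174), (210, 186, 172), (211, 175, 171), (212, 214, 171), (213, 223, 172), (214, 221, 171)]
```

Contact: the TCP has stalled at y −84.6, force_y is −2.5 N (well under 7 N), and the disc and pad rows have stopped changing. Release and lift.

```bash
python3 -m jog '[[[0,0,0,0,0,0,0.6],[0,0,0,0,0,0,0.6],[0,0,0,0,0,0,0.6],[0,0,-0.4,0,0,0,0.6],[0,0,-0.8,0,0,0,0.6],[0,0,-0.8,0,0,0,0.6],[0,0,0,0,0,0,0.6]]]'
python3 - <<'E'
from h import *
im,d,c=shot('wrist'); s=telemetry.sense(); print(s['time'],s['tool_pos'],s['ft_force'])
cv2.imwrite('pics/w8.png',cv2.resize(im[0:260,210:490],None,fx=2.3,fy=2.3,interpolation=cv2.INTER_CUBIC)[:,:,::-1])
E
```

```text
time: 18.77
tool_pos: [559.0, -84.0, 240.7]
tcp_rot: [179.5, 0.1, 92.1]
ft_force: [0.3, -0.1, 0.1]
finger_gap: 50.9
18.825 [557.90024618 -83.75208209 238.06835332] [ 0.37857918  0.10531139 -1.23400114]
```

View pics/w8.png

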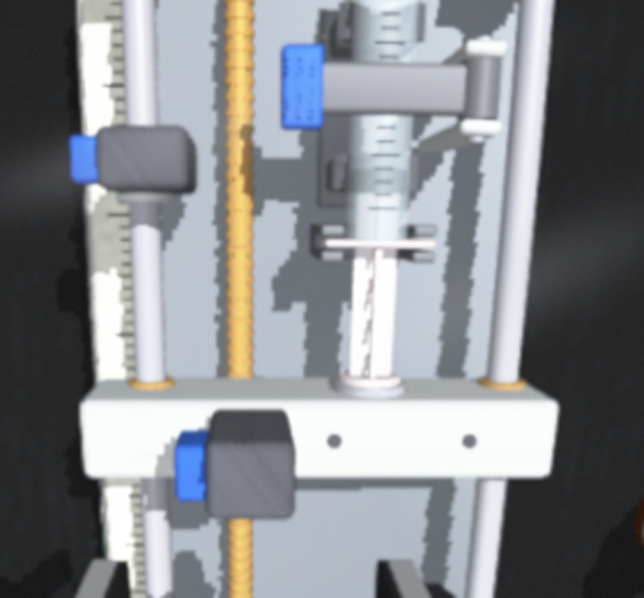

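The view shows the clamp across the barrel, the collar at crop (145,158) and the pad against the disc at (370,384). The plunger length looks unchanged. One last numeric check, then hand in.

```bash
python3 - <<'E'
from m import *
f=lambda x,y:(210+x/2.3-.3,y/2.3-.3)
rep('beam L edge z124 (+3=face)',onplane([f(450,401)],c,124)); rep('flange top z125',onplane([f(375,244)],c,124)); rep('collar',onplane([f(150,127),f(150,191)],c,131))
M=np.zeros(H.shape,bool);M[15:60,325:360]=1;v,u=np.nonzero((H>100)&(H<125)&(S>150)&M);print('tab z',np.median(bydepth(np.c_[u,v],d,c)[:,2]))
from bench import job
print(job.hand_in())
E
```

```text
beam L edge z124 (+3=face) [[47.1, -91.3, 124.0]]
flange top z125 [[17.1, -36.3, 124.0]]
collar [[-57.4, -0.1, 131.0], [-58.1, -19.6, 131.0]]
tab z 123.35781326720098
the job is handed in; nothing more can be done
None
```

I shut the clamp, slid the stop collar to the red mark, then brought the pusher up to the plunger, in that order. I handed the job in at about 19 s, well under the 51 s limit, with the gripper lifted clear of everything.

- **Clamp:** it lies level on the barrel. The last check read the tab top at z 123.4 mm, against 123 when shut.
- **Collar:** the front view put the pointer 0.6 mm from the middle of the 6 mm mark, so it is on it. The collar's own edges read 1.2 mm short of the mark at first and about 2 mm short in the last view. I trust the pointer view more, because the edge readings depend on the viewing angle. The pointer itself was hidden in the last view.
- **Pusher:** I crept it up until the arm stalled with 2.5 N on it, below the 7 N that would move the plunger. In the last picture the pad is against the disc: the pad face read −88.3 mm and the plunger end −88 mm. The plunger does not look pushed in, though I did not measure that separately.

I did not touch the other things on the bench, and no check failed outright.

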